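# Unclip the empty stirrer caddy

### The arm

A 7-joint arm with a two-finger parallel gripper is mounted at the origin on the work surface. World frame = base frame: x ahead of the robot, y to its left, z up, the work surface at z = 0. Lengths are in m, angles in rad, forces in N, time in s.
With the tool pointing down it reaches from about 0.35 to 0.9 m from the base axis. Payload 8.1 kg.
Tool frame: the origin (TCP) lies at the very end of the fingers, on their centre line; the grasp point (between the pads) lies 19 mm behind it (arm.tcp_to_grasp is the distance from the TCP to the grasp point, in m); z points along the fingers, y is the line along which they close (so a half turn about z gives the same grasp; the last joint's range is limited). The gripper opens to 92 mm and grips with 3 to 60 N. Pads are 19 mm wide; open, the fingers measure 130 mm over their backs; the gripper's body (75 mm by 190 mm) begins 47 mm behind the grasp point.
Start: joints at [-1.448, 0.434, 0.025, 1.573, -0.012, 1.134, -0.075], TCP at [0.14, 0.609, 0.227] pointing down, gripper open.
Joint ranges: [-2.62, 2.62], [-0.44, 2.09], [-1.27, 1.32], [0.08, 2.57], [-1.32, 4.46], [0.12, 2], [-2.74, 2.74]. Speed limits (rad/s): [2.22, 2.22, 3.01, 3.01, 3.14, 3.14, 3.14].

### API

Orientations are given as a rotation vector (axis times angle).
In Python, from cell import arm gives the robot as it stands.
- The arm moves only by the tool run_rows, called after "Call:" as a command line: name --argument value ..., lists and objects as JSON in quotes. Schema: {"type":"object","properties":{"motion":{"type":"array","items":{"type":"number"},"minItems":5,"maxItems":50},"squeeze":{"type":"number"},"only":{"type":"string"},"quiet":{"type":"boolean"},"lines":{"type":"string"}},"required":["motion"],"additionalProperties":false}. motion is one flat list of numbers that holds 1 to 10 rows one after another, with no inner brackets; each row has 5 numbers: dx, dy, dz in shares of the most that a row can go, 1 being 50 mm, then a turn about the tool's z in parts of the range, where 1.0 means 4 rad, then the opening from 0.0 (shut) to 1.0 (fully open); each row shifts and turns the commanded pose from where the row before left it, along the tool's axes as they then stand; what a row does not reach is not made up. A row lasts 1/10 s, in which the tool goes at most 0.05 m and 0.15 rad, less where a joint would pass 70% of its speed; a pose out of reach is approached as far as the arm can. The fingers move at their own pace and stop on an object; squeeze is the grip in N (left out, the last holds). Time passes only in rows, so rows that do not move let the fingers close. The tool returns the time, the measured TCP pose, the force, the opening and the grip force at its end. only (a regular expression) keeps the lines of the reply that match it, lines (a string "A,B") keeps lines A to B, and quiet returns only ok. Input that does not fit is refused with a message, and nothing moves.
- arm.observe(): the state, without advancing time (a new reading comes with each control period).
- arm.get_image(name): name is "side" or "top"; returns a dict with "image" (400x640x3 uint8, blue, green, red), "fx", "fy", "cx", "cy" (pixels), "distortion" ([k1, k2, p1, p2, k3] as OpenCV has them; the pictures are not rectified), "cam_to_world" (4x4, takes a point from camera to world coordinates). Camera axes: x right, y down, z forward; pixel columns grow to the right and rows downward; lengths in m; the calibration is good to about 2 mm. A picture is of the moment at which its call begins. There is no depth.
- arm.sign_off(): hands the job in; it is judged then, once.
The state is a dict: "clock": time; "joints": joint angles; "dq": joint speeds; "joint_efforts": joint torques, N m; "position": TCP position; "ee_rot": TCP orientation; "force": force on the tool from outside, world axes, zero at the start; "ft_torque": the same for the moment, N m; "width": opening from 0.0 (shut) to 1.0 (fully open); "gripper_force": force on a finger pad.
Only numpy, scipy, OpenCV 4.12 (cv2) and the standard library are available. Lean on these libraries where they do the work, as an engineer would, in place of code of your own. Each camera call takes 0.05 s, during which the arm holds its last target. There are 200 camera calls.

### The job

One of the three steel caddies clipped into the rail on the coffee counter is empty. Lift it straight up out of its spring catch and set it down gently, standing upright, on the wooden tray, leaving the two full caddies clipped where they are.

Things in the scene. Friction and masses are not known exactly. Their poses are not given: they have to be found in the camera images.
- caddy_empty: Open square steel cup with nothing in it, 56x56 mm, 95 tall, flat bottom, 0.22 kg; grasp its two y faces near the top. Origin: centre of the underside (12 mm above the counter in the rail); x to the rail's back bar, y along the rail, z up. A rib on its back face, 30 mm up, sits under a sprung roller catch: pulled straight up 20 mm, it pops free at about 12 N, weight included.
- caddy_stirrers: The same steel cup filled with flat wooden stirrers up to 140 mm above its underside. Origin and axes as for the empty one. All three stand, in any order, in the bays (115 mm apart) of one fixed aluminium rail, 360 mm long: front lip 30 mm above the counter, rear ridge 28, side stops 24, back bar and catches 66, the bar 45 mm behind the caddies' centres.
- caddy_sugar: The same steel cup filled with white paper sugar tubes up to 140 mm above its underside, also caught in the rail. Origin and axes as for the empty one. Between neighbouring caddies there is 59 mm of free space.
- tray_in (a point): The empty wooden serving tray, fixed on the counter, 200x170 mm outside (x by y), rim 14 mm above the counter and 6 mm thick. This point is the centre of its inner floor, 6 mm above the counter; x and y run along its sides, z up.

How it is judged:
By the outcome, as a careful person would: the job done as asked, in the order asked, and still so for the second after the job is handed in, with the robot touching nothing.
It also fails if it takes over 40 s, if anything falls off the work surface, if the arm or the gripper's body presses on something with over 40 N, if the wrist force passes 120 N, or if a joint passes its speed limit or range.

## Working session

There is one attempt and no reset: what is moved stays moved. The work goes in short steps, Python scripts to look and compute and a tool call to move; the robot and the scene stay as the last step left them, time stands still between calls to the robot, and variables do not carry over. Pictures are saved under pics/ and viewed, at most 10 in all, crops included, and the job is handed in when it is done.

```bash
ls; mkdir -p pics; python3 - <<'E'
from cell import arm
import cv2,pickle,numpy as np
for n in("side","top"):
    d=arm.get_image(n);cv2.imwrite(f"pics/{n}0.png",d["image"]);pickle.dump(d,open(f"{n}0.pkl","wb"))
    print(n,d["fx"],d["cx"],d["cy"],d["distortion"],np.round(d["cam_to_world"],3).tolist())
s=arm.observe();print(s)
E
```

```text
cell.py
pics
side 410.4920779308822 318.1399614457179 202.372476258036 [-0.02279485  0.          0.          0.          0.        ] [[0.963, -0.152, 0.223, 0.348], [-0.27, -0.584, 0.765, -0.667], [0.014, -0.797, -0.604, 0.576], [0.0, 0.0, 0.0, 1.0]]
top 411.2736121518147 322.79380698933824 201.29216904994857 [-0.00626755  0.          0.          0.          0.        ] [[0.012, -0.987, 0.161, 0.389], [-1.0, -0.015, -0.018, 0.019], [0.02, -0.161, -0.987, 0.826], [0.0, 0.0, 0.0, 1.0]]
{'clock': 0.1, 'joints': array([-1.44760295,  0.43517204,  0.02497589,  1.57399916, -0.0116011 ,
        1.13398749, -0.07511085]), 'dq': array([ 0.00115889, -0.00048347,  0.00054166, -0.00164692, -0.00017875,
       -0.001127  , -0.00082194]), 'joint_efforts': array([ 2.82988090e-03, -6.69120169e+01,  9.87669490e-01, -3.15145290e+01,
       -6.04984327e-02,  3.74536647e-02,  2.78101237e-05]), 'position': array([0.13987568, 0.60868227, 0.22601452]), 'ee_rot': array([-3.54048065e-01, -3.12154738e+00,  2.23160397e-03]), 'force': array([-0.07747379, -0.60644084,  1.15526618]), 'ft_torque': array([-0.06165761, -0.08780738, -0.01164396]), 'gripper_force': 0.0, 'width': 0.9965934779281755}
```

View pics/side0.png

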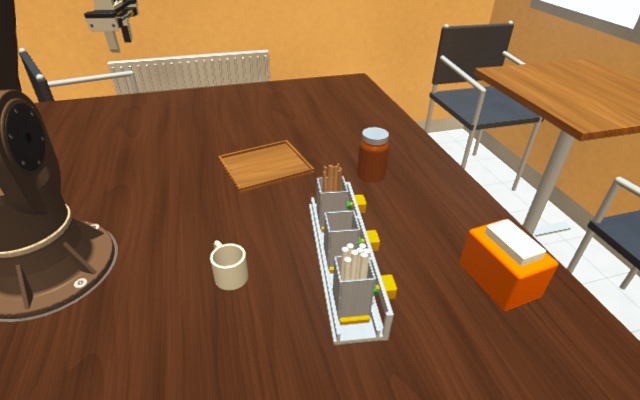

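View pics/top0.png

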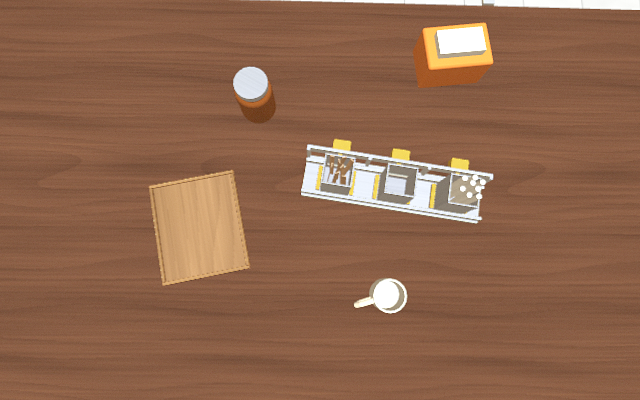

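The middle caddy is the empty one: around (400,182) in the top view and (342,232) in the side view. The stirrers are on its left and the sugar on its right in the top view. The tray is centred near (199,228) in the top view. I'll zoom in for the corners.

```bash
python3 - <<'E'
import cv2,numpy as np
t=cv2.imread("pics/top0.png")[140:225,295:495];s=cv2.imread("pics/side0.png")[160:345,295:405]
cv2.imwrite("pics/tz.png",cv2.resize(t,None,fx=4,fy=4,interpolation=cv2.INTER_CUBIC))
a=cv2.resize(s[30:120,10:100],None,fx=6,fy=6,interpolation=cv2.INTER_CUBIC)
cv2.imwrite("pics/sz.png",a)
E
```

```text
(no output)
```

View pics/tz.png

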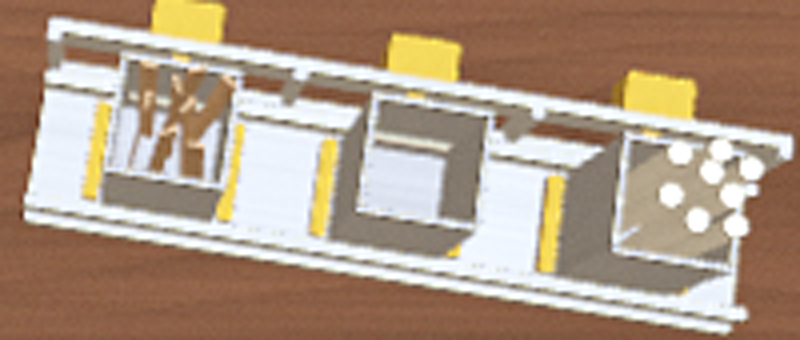

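View pics/sz.png

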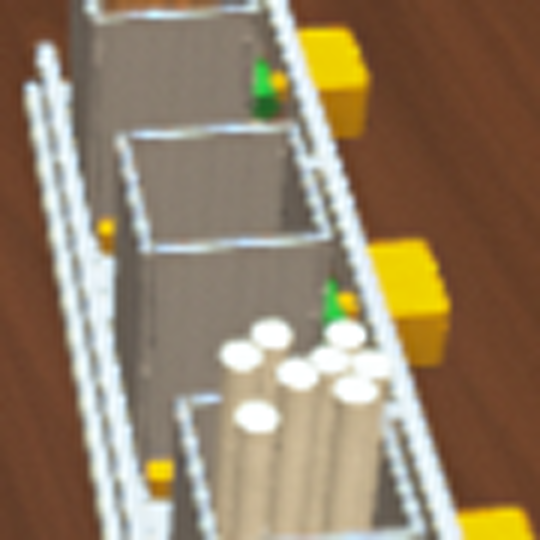

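```bash
cat > m.py <<'E'
import numpy as np,cv2,pickle
C={n:pickle.load(open(f"{n}0.pkl","rb")) for n in("side","top")}
def P(d): return np.linalg.inv(d["cam_to_world"])[:3]
def und(d,p):
    K=np.array([[d["fx"],0,d["cx"]],[0,d["fy"],d["cy"]],[0,0,1.]])
    return cv2.undistortPoints(np.array(p,float).reshape(-1,1,2),K,np.array(d["distortion"]))[:,0]
def tri(t,s):
    X=cv2.triangulatePoints(P(C["top"]),P(C["side"]),und(C["top"],t).T,und(C["side"],s).T);return (X[:3]/X[3]).T
def onz(n,p,z):
    d=C[n];u=und(d,p);T=d["cam_to_world"];r=np.c_[u,np.ones(len(u))]@T[:3,:3].T
    return T[:3,3]+r*((z-T[2,3])/r[:,2])[:,None]
E
python3 - <<'E'
from m import *
np.set_printoptions(precision=4,suppress=True)
tz=lambda p:(np.array(p)+.5)/4-.5+[295,140]
sz=lambda p:(np.array(p)+.5)/6-.5+[305,190]
t=tz([(375,97),(490,105),(474,230),(357,212)]);s=sz([(293,128),(327,237),(147,247),(122,138)])
X=tri(t,s);print("cup",X,X.mean(0));yaw=lambda v:np.degrees(np.arctan2(v[1],v[0]))
print("yaw x",yaw(X[0]-X[3]),yaw(X[1]-X[2]),"y",yaw(X[0]-X[1])-90,yaw(X[3]-X[2])-90)
for n,p in(("top",t),("side",s)):
    Y=onz(n,p,.107);print(n,Y,Y.mean(0),yaw(Y[0]-Y[3]),yaw(Y[1]-Y[2]),yaw(Y[0]-Y[1])-90,yaw(Y[3]-Y[2])-90)
# rail yaw: back bar top, top view
Y=onz("top",tz([(50,22),(790,140),(25,215),(740,328)]),.066);print("rail",yaw(Y[0]-Y[1])-90,np.linalg.norm(Y[0]-Y[1]))
print("sugar",tri(tz([(672,192)]),sz([(272,333)])))
t=[(150,186),(233,171),(249,268),(163,285)];s=[(288,142),(313,169),(237,187),(219,159)]
X=tri(t,s);print("tray",X,X.mean(0))
for n,p in(("top",t),("side",s)):
    Y=onz(n,p,.014);print(n,Y.mean(0),yaw(Y[0]-Y[3]),yaw(Y[1]-Y[2]),yaw(Y[0]-Y[1])-90,yaw(Y[3]-Y[2])-90)
from scipy.spatial.transform import Rotation as R
from cell import arm
print(R.from_rotvec(arm.observe()["ee_rot"]).as_matrix())
E
```

```text
cup [[ 0.5772 -0.112   0.1057]
 [ 0.5718 -0.1635  0.1065]
 [ 0.5168 -0.1552  0.107 ]
 [ 0.5245 -0.1032  0.1056]] [ 0.5476 -0.1335  0.1062]
yaw x -9.41162995901466 -8.517614777386289 y -5.996665196481828 -8.41273974640535
top [[ 0.5764 -0.1116  0.107 ]
 [ 0.5736 -0.1637  0.107 ]
 [ 0.5161 -0.1551  0.107 ]
 [ 0.5235 -0.1029  0.107 ]] [ 0.5474 -0.1333  0.107 ] -9.413486171844841 -8.516485617228518 -3.076974595110528 -7.980723276660143
side [[ 0.5772 -0.1134  0.107 ]
 [ 0.5696 -0.1643  0.107 ]
 [ 0.5176 -0.1552  0.107 ]
 [ 0.5248 -0.1048  0.107 ]] [ 0.5473 -0.1344  0.107 ] -9.289087943982986 -9.925804760481052 -8.482902107616212 -8.224780676294017
rail -8.320712402352058 0.35819866702991765
sugar [[ 0.5274 -0.2324  0.1408]]
tray [[0.5505 0.3536 0.0053]
 [0.581  0.1864 0.0129]
 [0.3862 0.1453 0.0192]
 [0.3537 0.3144 0.0017]] [0.4678 0.2499 0.0098]
top [0.467  0.2481 0.014 ] 11.730706314336151 11.755050610730418 11.551129105701136 11.870736620854586
side [0.4675 0.2424 0.014 ] 13.036871477815392 9.214790884117331 11.573584500045612 12.309663971704651
[[-0.9746  0.224  -0.0002]
 [ 0.224   0.9746 -0.0014]
 [-0.0001 -0.0014 -1.    ]]
```

The manual's scale: shifts go in shares of 50 mm and turns go in shares of 4 rad. Converting my numbers, -0.033 m is -0.66, -0.025 m is -0.5, -0.079 rad / 4 = -0.0198.

Call:
run_rows --motion '[0,0,0,-0.0198,1,-0.5,-0.66,0,0,1,-0.5,-0.66,0,0,1,-0.5,-0.66,0,0,1,-0.5,-0.66,0,0,1,-0.5,-0.66,0,0,1,-0.5,-0.66,0,0,1,-0.5,-0.66,0,0,1,-0.5,-0.66,0,0,1,-0.5,-0.66,0,0,1]' --squeeze 50

```text
clock: 1.1
position: [0.3195, 0.2807, 0.2266]
ee_rot: [-0.23, -3.133, -0.0]
force: [0.8, 0.3, 0.4]
width: 1.004
gripper_force: 0.0
```

Call:
run_rows --motion '[-0.5,-0.66,0,0,1,-0.5,-0.66,0,0,1,-0.5,-0.66,0,0,1,-0.5,-0.66,0,0,1,-0.5,-0.66,0,0,1,-0.5,-0.66,0,0,1,-0.5,-0.66,0,0,1,-0.5,-0.66,0,0,1,-0.5,-0.66,0,0,1,0,0,0,0,1]'

```text
clock: 2.1
position: [0.4997, -0.05, 0.2268]
ee_rot: [0.242, 3.131, -0.004]
force: [0.2, 0.6, -0.3]
width: 0.997
gripper_force: 0.0
```

```bash
cat > w.py <<'E'
import sys,numpy as np
from scipy.spatial.transform import Rotation as R
from cell import arm
def go(T):
    s=arm.observe();M=R.from_rotvec(s["ee_rot"]).as_matrix()
    print("pos",np.round(s["position"],4),"yaw",np.round(np.degrees(np.arctan2(M[1,1],M[0,1]))-90,2),"z",np.round(M[:,2],4),"F",np.round(s["force"],2),"w",round(s["width"],3),"g",round(s["gripper_force"],1),"t",s["clock"])
    print("tool delta",np.round(M.T@(np.array(T)-s["position"]),4))
go([float(a) for a in sys.argv[1:4]])
E
python3 w.py 0.5534 -0.1346 0.09
```

```text
pos [ 0.4997 -0.05    0.2268] yaw -8.82 z [ 0.0013 -0.0029 -1.    ] F [ 0.21  0.63 -0.26] w 0.997 g 0.0 t 2.1
tool delta [-0.0658 -0.075   0.1371]
```

Scaled: 0.03 m is 0.6, -0.025 m is -0.5, -0.006 rad / 4 = -0.0015.

Call:
run_rows --motion '[-0.44,-0.5,0,-0.0015,1,-0.44,-0.5,0,0,1,-0.44,-0.5,0,0,1,0,0,0,0,1,0,0,0.6,0,1,0,0,0.6,0,1,0,0,0,0,1,0,0,0,0,1]'

```text
clock: 2.9
position: [0.5523, -0.1272, 0.1669]
ee_rot: [-0.22, -3.132, -0.0]
force: [-0.3, -0.3, 0.8]
width: 1.0
gripper_force: 0.0
```

```bash
python3 w.py 0.5534 -0.1346 0.09
python3 - <<'E'
from cell import arm
import cv2,numpy as np
a=arm.get_image("side")["image"][130:340,230:470];b=arm.get_image("top")["image"][100:240,280:510]
r=lambda i,h:cv2.resize(i,(int(i.shape[1]*h/i.shape[0]),h),interpolation=cv2.INTER_CUBIC)
cv2.imwrite("pics/c1.png",np.hstack([r(a,330),r(b,330)])[:, :800])
E
```

```text
pos [ 0.5523 -0.1272  0.1669] yaw -8.04 z [-1.4e-03  4.0e-04 -1.0e+00] F [-0.3  -0.34  0.75] w 1.0 g 0.0 t 2.9
tool delta [-0.0022 -0.0072  0.0769]
```

View pics/c1.png

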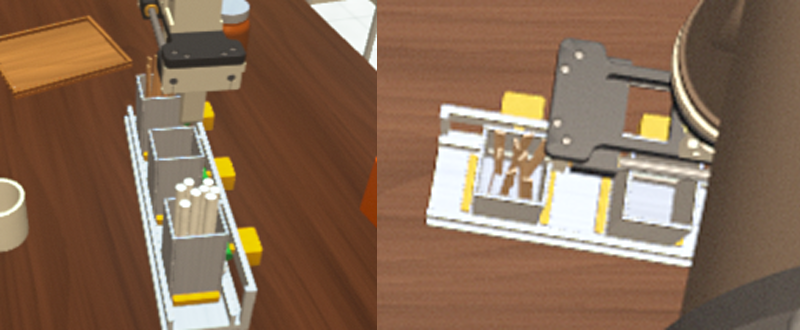

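The side crop shows the near finger's tip at about (193,122), which is roughly (353,208) in the full image, above the empty cup. Sugar and stirrers are undisturbed. I'll check that against the projection of the finger tips.

```bash
python3 - <<'E'
from m import *
d=C["side"];T=np.linalg.inv(d["cam_to_world"]);K=np.array([[d["fx"],0,d["cx"]],[0,d["fy"],d["cy"]],[0,0,1.]])
y=np.array([.146,.989,0]);p=np.array([.5523,-.1272,.1669])
q=np.array([p-.046*y,p-.065*y,p+.046*y])
x=cv2.projectPoints(q,cv2.Rodrigues(T[:3,:3])[0],T[:3,3],K,np.array(d["distortion"]))[0][:,0]
print(x,(x-[230,130])*1.571)
E
```

```text
[[349.75034738 206.96871853]
 [351.9763075  214.22419612]
 [340.23952202 175.98562271]] [[188.12779574 120.91785681]
 [191.62477908 132.3162121 ]
 [173.18628909  72.24341327]]
```

Scaled: 0.02 m is 0.4, -0.007 m is -0.14.

Call:
run_rows --motion '[-0.04,-0.14,0,0,1,0,0,0.4,0,1,0,0,0.4,0,1,0,0,0.4,0,1,0,0,0.2,0,1,0,0,0.16,0,1,0,0,0,0,1,0,0,0,0,1]'

```text
clock: 3.8
position: [0.5543, -0.1354, 0.0894]
ee_rot: [0.221, 3.133, -0.0]
force: [-0.6, 0.2, 0.6]
width: 0.999
gripper_force: 0.0
```

```bash
python3 w.py 0.5534 -0.1346 0.09
```

```text
pos [ 0.5543 -0.1354  0.0894] yaw -8.08 z [ 1.e-03 -1.e-04 -1.e+00] F [-0.58  0.23  0.57] w 0.999 g 0.0 t 3.8
tool delta [ 0.001   0.0007 -0.0006]
```

Call:
run_rows --motion '[0,0,0,0,0.7,0,0,0,0,0.6,0,0,0,0,0.4,0,0,0,0,0.2,0,0,0,0,0,0,0,0,0,0,0,0,0,0,0,0,0,0,0,0]' --squeeze 55

```text
clock: 4.6
position: [0.5539, -0.1352, 0.0888]
ee_rot: [0.221, 3.134, 0.0]
force: [-0.5, -0.9, 2.3]
width: 0.607
gripper_force: 55.0
```

```bash
python3 w.py 0.5534 -0.1346 0.09
```

```text
pos [ 0.5539 -0.1352  0.0888] yaw -8.07 z [ 1.e-04  1.e-04 -1.e+00] F [-0.46 -0.92  2.28] w 0.607 g 55.0 t 4.6
tool delta [ 0.0006  0.0005 -0.0012]
```

Scaled: -0.003 m is -0.06.

Call:
run_rows --motion '[0,0,-0.06,0,0,0,0,-0.06,0,0,0,0,-0.06,0,0,0,0,-0.06,0,0,0,0,-0.06,0,0]'

```text
clock: 5.1
position: [0.5531, -0.135, 0.104]
ee_rot: [-0.221, -3.133, -0.001]
force: [-4.9, 1.7, -1.4]
width: 0.604
gripper_force: 55.0
```

Call:
run_rows --motion '[0,0,-0.06,0,0,0,0,-0.06,0,0,0,0,-0.06,0,0,0,0,-0.06,0,0,0,0,-0.06,0,0,0,0,-0.06,0,0,0,0,-0.06,0,0,0,0,-0.06,0,0,0,0,0,0,0,0,0,0,0,0]'

```text
clock: 6.1
position: [0.5539, -0.1351, 0.1277]
ee_rot: [0.221, 3.134, 0.0]
force: [0.5, 0.9, -2.7]
width: 0.604
gripper_force: 55.0
```

```bash
python3 w.py 0.5534 -0.1346 0.09
python3 - <<'E'
from cell import arm
import cv2,numpy as np
a=arm.get_image("side")["image"][110:340,210:450]
cv2.imwrite("pics/c2.png",cv2.resize(a,None,fx=2.5,fy=2.5,interpolation=cv2.INTER_CUBIC))
E
```

```text
pos [ 0.5539 -0.1351  0.1277] yaw -8.07 z [ 1.e-04  1.e-04 -1.e+00] F [ 0.53  0.92 -2.68] w 0.604 g 55.0 t 6.1
tool delta [0.0005 0.0004 0.0377]
```

View pics/c2.png

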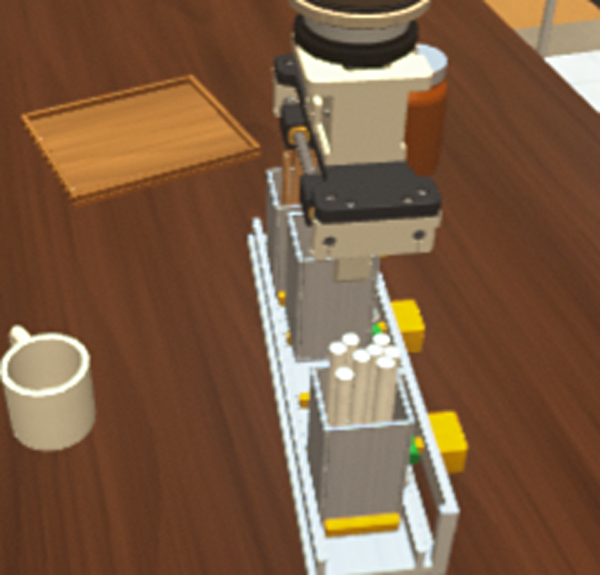

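The empty cup is out of its catch and hangs upright in the fingers. Its lower near corner is at about (298,357) in the crop, and both full caddies are still seated. Next I lift it clear and carry it to the tray.

Scaled: -0.03 m is -0.6, -0.02 m is -0.4.

Call:
run_rows --motion '[0,0,-0.2,0,0,0,0,-0.4,0,0,0,0,-0.6,0,0,0,0,-0.6,0,0,0,0,-0.6,0,0,0,0,-0.4,0,0,0,0,-0.2,0,0,0,0,0,0,0]'

```text
clock: 6.95
position: [0.5544, -0.1354, 0.2791]
ee_rot: [0.221, 3.131, 0.0]
force: [1.3, 0.3, -2.4]
width: 0.606
gripper_force: 55.0
```

Call:
run_rows --motion '[0.1,0.28,0,0,0,0.2,0.56,0,0,0,0.2,0.56,0,0,0,0.2,0.56,0,0,0,0.2,0.56,0,0,0,0.2,0.56,0,0,0,0.2,0.56,0,0,0,0.2,0.56,0,0,0,0.2,0.56,0,0,0,0.2,0.56,0,0,0]'

```text
clock: 7.95
position: [0.4959, 0.1425, 0.2764]
ee_rot: [-0.221, -3.132, 0.002]
force: [0.9, -0.6, -3.6]
width: 0.605
gripper_force: 55.0
```

Call:
run_rows --motion '[0.2,0.56,0,0,0,0.2,0.56,0,0,0,0.2,0.56,0,0,0,0.1,0.28,0,0,0,0,0,0,0,0,0,0,0,0,0]'

```text
clock: 8.55
position: [0.4763, 0.2422, 0.2771]
ee_rot: [-0.222, -3.133, 0.002]
force: [0.4, -0.8, -3.1]
width: 0.601
gripper_force: 55.0
```

```bash
python3 w.py 0.473 0.2455 0.09
```

```text
pos [0.4763 0.2422 0.2771] yaw -8.1 z [-7.0e-04 -1.5e-03 -1.0e+00] F [ 0.39 -0.77 -3.1 ] w 0.601 g 55.0 t 8.55
tool delta [0.0036 0.0031 0.1871]
```

Scaled: 0.03 m is 0.6, 0.02 m is 0.4.

Call:
run_rows --motion '[0.06,0.06,0.4,0,0,0,0,0.6,0,0,0,0,0.6,0,0,0,0,0.6,0,0,0,0,0.6,0,0,0,0,0.4,0,0,0,0,0.2,0,0,0,0,0,0,0,0,0,0,0,0]'

```text
clock: 9.45
position: [0.4745, 0.2463, 0.1085]
ee_rot: [0.223, 3.133, 0.001]
force: [0.7, -0.0, -2.4]
width: 0.606
gripper_force: 55.0
```

```bash
python3 w.py 0.473 0.2455 0.083
python3 - <<'E'
from cell import arm
import cv2,numpy as np
a=arm.get_image("side")["image"][90:220,190:360]
cv2.imwrite("pics/c3.png",cv2.resize(a,None,fx=4,fy=4,interpolation=cv2.INTER_CUBIC))
E
```

```text
pos [0.4745 0.2463 0.1085] yaw -8.14 z [ 1.e-03  3.e-04 -1.e+00] F [ 0.74 -0.01 -2.36] w 0.606 g 55.0 t 9.45
tool delta [ 0.0014 -0.0011  0.0255]
```

View pics/c3.png

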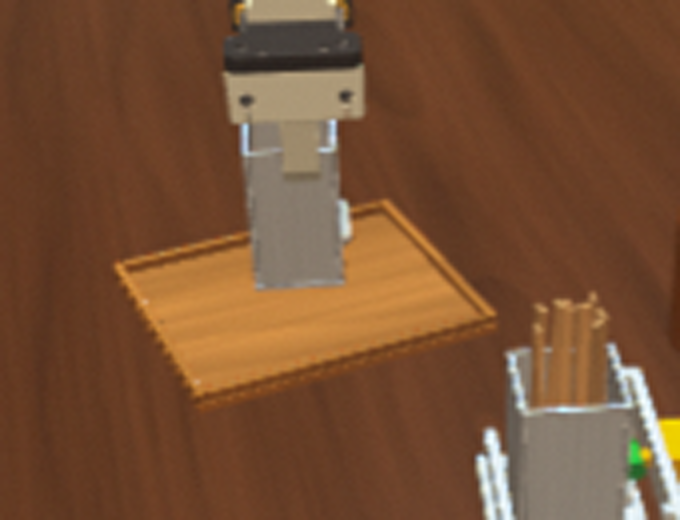

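The cup hangs upright over the tray, with its lower near edge from (255,288) to (343,284) in the crop and well inside the rim. I'll descend slowly and watch the force.

Scaled: 0.006 m is 0.12, 0.005 m is 0.1.

Call:
run_rows --motion '[0,0,0.12,0,0,0,0,0.1,0,0,0,0,0.08,0,0,0,0,0.06,0,0,0,0,0.04,0,0,0,0,0.02,0,0,0,0,0,0,0,0,0,0,0,0]'

```text
clock: 10.3
position: [0.4737, 0.2469, 0.0868]
ee_rot: [0.221, 3.134, 0.0]
force: [0.8, -1.6, -2.6]
width: 0.602
gripper_force: 55.0
```

Call:
run_rows --motion '[0,0,0.02,0,0,0,0,0.02,0,0,0,0,0,0,0,0,0,0,0,0]'

```text
clock: 10.7
position: [0.4737, 0.2469, 0.0847]
ee_rot: [-0.221, -3.134, -0.0]
force: [0.5, 0.4, -1.9]
width: 0.604
gripper_force: 55.0
```

```bash
python3 w.py 0.473 0.2455 0.083
```

```text
pos [0.4737 0.2469 0.0847] yaw -8.08 z [-0.  0. -1.] F [ 0.46  0.37 -1.86] w 0.604 g 55.0 t 10.7
tool delta [ 0.0005 -0.0014  0.0017]
```

Scaled: 0.0005 m is 0.01.

Call:
run_rows --motion '[0,0,0.01,0,0,0,0,0.01,0,0,0,0,0,0,0,0,0,0,0,0]'

```text
clock: 11.1
position: [0.4737, 0.2469, 0.0837]
ee_rot: [-0.221, -3.134, -0.0]
force: [-0.7, -0.3, -1.8]
width: 0.604
gripper_force: 55.0
```

Call:
run_rows --motion '[0,0,0.01,0,0,0,0,0,0,0,0,0,0,0,0]'

```text
clock: 11.4
position: [0.4737, 0.2469, 0.0832]
ee_rot: [0.221, 3.134, 0.0]
force: [-0.2, -0.1, -3.3]
width: 0.603
gripper_force: 55.0
```

Call:
run_rows --motion '[0,0,0.01,0,0,0,0,0,0,0,0,0,0,0,0]'

```text
clock: 11.7
position: [0.4738, 0.2469, 0.0828]
ee_rot: [0.221, 3.134, 0.0]
force: [0.4, -0.6, -2.1]
width: 0.604
gripper_force: 55.0
```

Scaled: 0.0005 m is 0.01.

Call:
run_rows --motion '[0,0,0.01,0,0,0,0,0,0,0,0,0,0,0,0]'

```text
clock: 12.0
position: [0.4738, 0.2469, 0.0827]
ee_rot: [0.221, 3.133, 0.001]
force: [-1.7, -0.7, 5.5]
width: 0.604
gripper_force: 55.0
```

Call:
run_rows --motion '[0,0,0.01,0,0,0,0,0,0,0,0,0,0,0,0]'

```text
clock: 12.3
position: [0.4739, 0.2469, 0.0827]
ee_rot: [0.221, 3.133, 0.001]
force: [-3.5, -2.1, 12.3]
width: 0.607
gripper_force: 55.0
```

Call:
run_rows --motion '[0,0,0.01,0,0,0,0,0,0,0,0,0,0,0,0]'

```text
clock: 12.6
position: [0.474, 0.2468, 0.0827]
ee_rot: [0.222, 3.133, 0.001]
force: [-4.7, -3.6, 18.8]
width: 0.603
gripper_force: 55.0
```

The cup is on the tray floor (the force rose at z=0.0827). I'll ease the load off, then open slowly.

Scaled: -0.0012 m is -0.024.

Call:
run_rows --motion '[0,0,-0.024,0,0,0,0,0,0,0,0,0,0,0,0]'

```text
clock: 12.9
position: [0.4739, 0.247, 0.0828]
ee_rot: [0.221, 3.133, 0.001]
force: [-1.7, -1.5, 5.5]
width: 0.603
gripper_force: 55.0
```

Call:
run_rows --motion '[0,0,0,0,0,0,0,0,0,0,0,0,0,0,0]' --squeeze 8

```text
clock: 13.2
position: [0.474, 0.2469, 0.0827]
ee_rot: [0.221, 3.133, 0.001]
force: [-1.1, -1.8, 6.1]
width: 0.61
gripper_force: 8.0
```

Call:
run_rows --motion '[0,0,0,0,0.64,0,0,0,0,0.7,0,0,0,0,0.8,0,0,0,0,0.9,0,0,0,0,1,0,0,0,0,1,0,0,0,0,1]'

```text
clock: 13.9
position: [0.4737, 0.2469, 0.0824]
ee_rot: [0.221, 3.134, 0.0]
force: [-0.6, 0.6, 0.3]
width: 0.996
gripper_force: 0.0
```

```bash
python3 w.py 0.473 0.2455 0.083
```

```text
pos [0.4737 0.2469 0.0824] yaw -8.07 z [ 0.  0. -1.] F [-0.65  0.58  0.26] w 0.996 g 0.0 t 13.9
tool delta [ 0.0005 -0.0015 -0.0006]
```

Scaled: 0.045 m is 0.9, -0.04 m is -0.8.

Call:
run_rows --motion '[0,0,-0.2,0,1,0,0,-0.4,0,1,0,0,-0.6,0,1,0,0,-0.8,0,1,0,0,-0.8,0,1,0,0.8,0,0,1,0,0.9,0,0,1,0,0.9,0,0,1,0,0.8,0,0,1,0,0,0,0,1]'

```text
clock: 14.9
position: [0.4956, 0.4218, 0.2222]
ee_rot: [-0.21, -3.134, -0.004]
force: [0.2, -0.0, 0.0]
width: 0.997
gripper_force: 0.0
```

```bash
python3 - <<'E'
from cell import arm
import cv2,numpy as np
a=arm.get_image("side")["image"][100:340,190:420];b=arm.get_image("top")["image"][120:310,130:510]
r=lambda i,h:cv2.resize(i,(int(i.shape[1]*h/i.shape[0]),h),interpolation=cv2.INTER_CUBIC)
i=np.hstack([r(a,270),r(b,270)]);print(i.shape);cv2.imwrite("pics/c4.png",i[:,:800])
E
```

```text
(270, 798, 3)
```

View pics/c4.png

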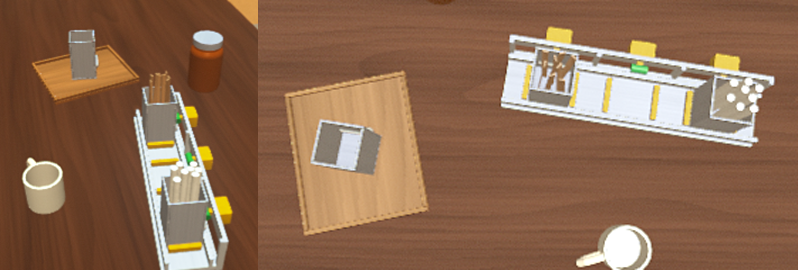

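The empty caddy stands upright well inside the tray, around (340,148) in the top half of the picture. The stirrers (555,72) and sugar (735,100) are still clipped in, and the arm is clear. I'm handing the job in.

```bash
python3 -c "
from cell import arm
print(arm.sign_off())"
```

```text
the job is handed in; nothing more can be done
None
```

The empty caddy was lifted straight out of its catch and set upright on the wooden tray, both full caddies stayed clipped in the rail, and the job was handed in at about 15 s; no verdict was returned.

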